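Check the air filter against the light

TASK

First lower the dust bin's half-open lid gently until it is fully closed, so that its dust stays in. Then lift the flap of the air filter box well up and leave it open, draw out the filter plate hidden beneath, and hold it upright before the middle of the light panel, a few centimetres from the bright face and not touching it, its broad side square to the light. Finish while still holding it there, motionless, and leave everything else on the bench where it is.

Things in the scene. Friction and masses are not known exactly. Their poses are not given: they have to be found in the camera images.
- fbox: grey air filter box, open-topped under its flap, fixed, yawed up to 0.35 rad; outside 124 x 124 mm, rim 130 mm above the bench, walls and floor 10 mm (inside 104 x 104). Origin: centre of its underside; x points from the tab side to the hinge side, z up. Slatted vents; round black outlet stub 60 mm across, 18 mm long, on its +y side, 60 mm up
- flap (a joint): cover flap of the filter box, a bare aluminium plate 124 x 124 x 6 mm lying on the rim: 0 closed (flat), grows as it opens upward (rad), stop at 1.9. A stiff hinge: it stays at any angle at which it is left; moving it takes about 1 to 3 N at the tab
- flap_hinge (a point): middle of the flap's hinge line, at the filter box's +x rim, 130.5 mm above the bench; the hinge line runs along the box's y
- flap_tab (a point): grip point on the flap's pull tab, which runs on in the flap's plane from the middle of its free edge: 40 mm long, 20 mm wide along the hinge direction, 6 mm thick, overhanging the box's front (-x) in open air. The point is 25 mm from the flap's edge, 149 mm from the hinge line. Pinched across its width from above it can swing between the fingers
- filter: loose filter plate upright in the middle of the filter box: grey frame, pleated paper, 96 (x) x 16 (y) x 80 mm (z), on top a grip tab 40 x 14 mm, 25 mm high. 0.12 kg. Origin: centre of its underside, at first 10 mm above the bench. Its x lies along the box's x; guide ribs 65 mm high hold its narrow edges with 2 mm play; 45 mm free on each broad side. Draws straight up
- filter_grip (a point): middle of the filter plate's grip tab, 92 mm above its underside; axes as the filter's
- filter_centre (a point): centre of the filter plate's 96 x 80 mm face, 40 mm above its underside, in its middle plane; axes as the filter's
- bin: black plastic dust bin with a grey lid, fixed to the bench, yawed at random up to 0.35 rad: 150 (x) x 130 (y) mm, rim 100 mm above the bench. Origin: centre of its underside; its lid hinges at its +x rim. Bin and filter box stand side by side, either may be the left one
- lid (a joint): lid of the dust bin: 0 closed (flat on the rim), grows as it opens upward (rad); starts between 0.7 and 1.2, half open. A stiff hinge: it stays at any angle at which it is left; pushing it down takes about 1 to 2 N near its free edge, a little more when steep
- lid_hinge (a point): middle of the lid's hinge line on the lid's underside, at the bin's +x rim, 100.5 mm above the bench; the hinge line runs along the bin's y
- lid_edge (a point): middle of the lid's free edge on its outer face; the lid is a plate 162 mm long from the hinge line, 134 mm wide, 8 mm thick. The point turns with the lid: its z is the outward normal of the outer face
- panel: light panel on a foot, fixed, on the left of the bench: upright bright rectangle in a black frame 180 mm wide, 160 mm tall, 18 mm thick, 125 to 285 mm above the bench; foot 100 x 140 mm, 12 mm high, reaching 30 mm ahead of the face. Origin: on the bench below the face. The bright face looks to its -x (roughly the robot's right, towards the boxes)
- panel_face (a point): centre of the panel's bright face, 205 mm above the bench; axes as the panel's (-x is out of the face, z up)
- glue: bystander: white glue bottle with a screw cap, 48 mm across, 130 mm tall, standing; origin: centre of its underside
- tape: bystander: roll of cardboard-coloured tape lying flat, 96 mm across, 24 mm high; origin: centre of its underside
- driver: bystander: screwdriver lying on the bench, handle black; origin: about the middle of its length, on the bench
- wrench: bystander: steel wrench lying on the bench; origin: about the middle of its length, on the bench
- measure: bystander: black tape measure, 62 x 36 x 60 mm, standing; origin: centre of its underside
- jar: bystander: clear jar with steel cap, 60 mm across, 75 mm tall, standing; origin: centre of its underside
- block: bystander: light wood offcut, 90 x 45 x 30 mm; origin: centre of its underside

How it is judged:
By the outcome, as a careful person would: the job done as asked, in the order asked, and still so for the second after the job is handed in, while the arm keeps its last pose, push and grip.
It also fails if it takes over 70 s, if anything falls off the work surface, if the arm or the gripper's body presses on something with over 40 N, if the wrist force passes 120 N, or if a joint passes its speed limit or range.

ROBOT

A 6-joint arm with a two-finger parallel gripper is mounted at the origin on the work surface. World frame = base frame: x ahead of the robot, y to its left, z up, the work surface at z = 0. Lengths are in mm, angles in rad, forces in N, time in s.
With the tool pointing down it reaches from about 275 to 1000 mm from the base axis. Payload 8.4 kg.
Tool frame: the origin (TCP) lies at the very end of the fingers, on their centre line; the grasp point (between the pads) lies 19 mm behind it (env.pinch_z is the z of the grasp point in the tool frame, in mm); z points along the fingers, y is the line along which they close (so a half turn about z gives the same grasp; the last joint's range is limited). The gripper opens to 85 mm and grips with 20 to 120 N. Pads are 22 mm wide; open, the fingers measure 114 mm over their backs; the gripper's body (76 mm by 85 mm) begins 54 mm behind the grasp point. The pads swing forward as they close: fully open they stand 13 mm farther back than shut.
Start: joints at [-1.142, 0.353, 1.633, -0, 1.155, -0.002], TCP at [260.998, -567.898, 231.281] pointing down, gripper open.
Joint ranges: [-2.63, 2.63], [-0.92, 2.1], [0.06, 2.66], [-1.3, 4.44], [0, 2.69], [-3.02, 3.02]. Speed limits (rad/s): [2.22, 2.22, 2.79, 3.14, 3.14, 3.14].

INTERFACE

Orientations are given as a 3x3 rotation matrix whose columns are the frame's x, y, z axes.
In Python, from rig import env, optics gives the robot as it stands. The module is installed in compiled form; this text tells all that it offers.
- The arm moves only by the tool arm_command, never from a script. Its argument "moves" is a list of rows, each an object with "hand": the finger opening in mm, from 0 to 85.4; "slide": the shift along the tool's x, y, z in mm, a list of three; "spin": the turn about the tool's z in degrees. A call has 1 to 12 rows; each row shifts and turns the commanded pose from where the row before left it, along the tool's axes as they then stand; what a row does not reach is not made up. A row lasts 1/12 s, in which the tool goes at most 41.7 mm and 7.16 degrees, less where a joint would pass 70% of its speed; a pose out of reach is approached as far as the arm can. A call is refused whole if a number of a shift passes 41.7 or a number of a turn 7.16, either way. A call with a gripper value outside its range is refused whole. The fingers move at their own pace and stop on an object; "force" is the grip in N (left out, the last holds). Time passes only in rows, so rows that do not move let the fingers close. It gives the time, the measured TCP pose, the force, the opening and the grip force at its end, in the units of the state.
- env.sense(): the state, without advancing time (a new reading comes with each control period).
- optics.camera(name): name is "scene" or "top"; returns (picture, depth): 400x640x3 uint8, red, green, blue; 400x640 float32, mm along the optical axis (not along the pixel's ray), 0 where there is no reading.
- optics.get_calibration(name): a dict with "K" (3x3 intrinsics, pixels), "dist_coeffs" ([k1, k2, p1, p2, k3] as OpenCV has them; the pictures are not rectified), "view" (4x4, takes a point from world to camera coordinates). Camera axes: x right, y down, z forward; pixel columns grow to the right and rows downward; lengths in mm; the calibration is good to about 2 mm. A picture is of the moment at which its call begins. get_calibration takes no time and is no camera call.
- env.close_job(): hands the job in; it is judged then, once.
The state is a dict: "time": time; "joint_pos": joint angles; "joint_vel": joint speeds; "effort": joint torques, N m; "ee_pos": TCP position; "eef_rot": TCP orientation; "contact_force": force on the tool from outside, world axes, zero at the start; "wrist_torque": the same for the moment, N m; "finger_gap": finger opening in mm; "gripper_force": force on a finger pad.
Only numpy, scipy, OpenCV 4.12 (cv2) and the standard library are available. Lean on these libraries where they do the work, as an engineer would, in place of code of your own. Each camera call takes 0.05 s, during which the arm holds its last target. There are 200 camera calls.

## Working session

There is one attempt and no reset: what is moved stays moved. The work goes in short steps, Python scripts to look and compute and a tool call to move; the robot and the scene stay as the last step left them, time stands still between calls to the robot, and variables do not carry over. Pictures are saved under pics/ and viewed, at most 10 in all, crops included, and the job is handed in when it is done.

Besides the shell and the picture viewer there is one more tool, called after "Request:" as a command line: name --argument value ..., lists and objects as JSON in quotes. arm_command: Moves the arm, as the interface text tells. Its arguments: {"type":"object","properties":{"moves":{"type":"array"},"force":{"type":"number"}},"required":["moves"]}

```bash
mkdir -p pics
cat > h.py <<'E'
import numpy as np, cv2
from rig import env, optics
def cloud(n):
    im,d=optics.camera(n); c=optics.get_calibration(n)
    K=np.array(c["K"],float); D=np.array(c["dist_coeffs"],float); V=np.array(c["view"],float)
    v,u=np.mgrid[0:400,0:640]
    p=cv2.undistortPoints(np.stack([u,v],-1).reshape(-1,1,2).astype(float),K,D).reshape(400,640,2)
    P=np.concatenate([p,np.ones((400,640,1))],-1)*d[...,None]
    W=(P-V[:3,3])@V[:3,:3]
    W[d==0]=np.nan
    return im,d,W
def save(n,im): cv2.imwrite("pics/"+n,im[...,::-1])
E
python3 - <<'E'
from h import *
ims=[]
for n in("scene","top"):
    im,d,W=cloud(n); save(n+"1.png",im); np.savez(n+"1.npz",im=im,d=d,W=W)
    c=optics.get_calibration(n); V=np.array(c["view"]); print(n,-V[:3,:3].T@V[:3,3],V[2,:3],(d==0).mean())
s=env.sense(); print(s, env.pinch_z)
E
```

```text
scene [1093.18200221  724.9856604   820.86232409] [-0.47329348 -0.65325422 -0.59097564] 0.00383984375
top [ 389.43619263  -31.40826399 1604.97919535] [ 0.10897137  0.0135109  -0.99395306] 0.00405078125
{'time': 0.1, 'joint_pos': array([-1.14240388e+00,  3.53589785e-01,  1.63405421e+00, -1.51602955e-05,
        1.15519083e+00, -2.35361189e-03]), 'joint_vel': array([ 4.70612295e-04,  6.16414318e-04, -2.20810525e-03,  3.94352127e-05,
        5.52543702e-04, -4.92175486e-04]), 'effort': array([ 6.08104783e-04, -6.06357908e+01, -3.42818213e+01, -1.00345937e-05,
        3.85900377e-03, -3.17928834e-05]), 'ee_pos': array([ 260.81486683, -567.51534164,  230.63231959]), 'eef_rot': array([[ 9.08651925e-01,  4.17554069e-01, -5.28626374e-04],
       [ 4.17554403e-01, -9.08651229e-01,  1.12416224e-03],
       [-1.09384868e-05, -1.24220245e-03, -9.99999228e-01]]), 'contact_force': array([ 0.75234087, -0.63502624,  0.5061411 ]), 'wrist_torque': array([-0.01320464,  0.01092729, -0.01047267]), 'gripper_force': 0.0, 'finger_gap': 85.07124467489984} -18.700000000000003
```

View pics/scene1.png

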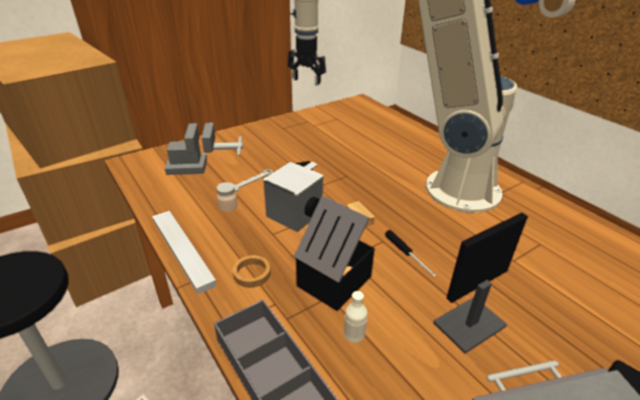

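View pics/top1.png

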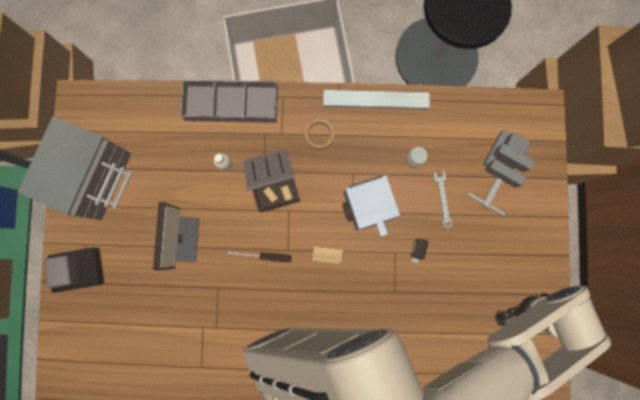

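The scene view shows the bin (lid half open) near (335,250), the box with its flap at (293,190) and the panel at (487,255). In the top view the bin is at (272,180), the flap at (373,203) with its tab toward the robot at (382,229), and the panel at (168,236).

Run:
```python
from h import *
Z=np.load("top1.npz");W=Z["W"];im=Z["im"]
S=np.load("scene1.npz");WS=S["W"]
X,Y,H=W[...,0],W[...,1],W[...,2]
def at(u,v): return W[v,u].round(0)
print("bench",at(300,280),at(330,170),"flap",at(373,203),"tab",at(382,229),"lid",at(268,165),at(270,180),"panel",at(168,236),"foot",at(187,240))
def roi(u0,u1,v0,v1):
    m=np.zeros((400,640),bool);m[v0:v1,u0:u1]=1;return m
def rect(m,name):
    pts=W[m][:,:2].astype(np.float32);r=cv2.minAreaRect(pts);print(name,m.sum(),np.round(r[0]),np.round(r[1]),round(r[2],1),"medz",np.median(H[m]).round(1))
# flap plane
m=roi(335,410,170,242)&(H>122)&(H<150); rect(m,"flap+tab")
me=cv2.morphologyEx(m.astype(np.uint8),cv2.MORPH_OPEN,np.ones((15,15)))>0; rect(me,"flap")
t=m&~cv2.dilate(me.astype(np.uint8),np.ones((3,3))).astype(bool); print("tab mean",W[t].mean(0).round(1),t.sum())
# bin & lid
b=roi(235,310,140,220)&(H>30); rect(b,"bin all")
for nm,WW,(u0,u1,v0,v1) in(("top",W,(235,310,140,220)),("scene",WS,(290,380,190,310))):
    P=WW[v0:v1,u0:u1].reshape(-1,3);P=P[(P[:,2]>115)]
    for _ in range(4):
        c=P.mean(0);n=np.linalg.svd(P-c)[2][2];n*=np.sign(n[2]);r=(P-c)@n;P=P[abs(r)<max(4,r.std()*1.5)]
    print(nm,"lid",len(P),c.round(1),n.round(3),"ang",np.arccos(n[2]).round(3),"az",np.arctan2(n[1],n[0]).round(3),"res",r.std().round(1),"zmax",np.percentile(P[:,2],99).round(1))
    hi=P[P[:,2]>np.percentile(P[:,2],90)];print(" high part",hi.mean(0).round(1))
# panel
p=roi(145,182,195,275)&(H>262); rect(p,"paneltop")
f=roi(140,210,190,285)&(H>6)&(H<20); rect(f,"foot")
for nm,u,v in(("glue",221,161),("measure",419,250),("block",327,255),("jar",418,156),("tape",319,120)): print(nm,at(u,v))
c=np.array([[WS[v,u].round(0)] for u,v in((480,270),(490,250),(475,325),(320,250))]);print(c)
print(im[236,168])
```

```text
bench [308.  10.   3.] [657. -77.   4.] flap [ 541. -200.  132.] tab [ 466. -226.  137.] lid [641. 106. 163.] [589.  94. 221.] panel [429. 367. 228.] foot [424. 370.   4.]
flap+tab 1988 [ 528. -204.] [168. 126.] 19.2 medz 135.4
flap 1220 [ 555. -194.] [116. 129.] 1.3 medz 135.3
tab mean [ 527.5 -208.6  135.3] 565
bin all 1720 [631.  68.] [177. 209.] 17.7 medz 162.5
top lid 1255 [625.6 105.1 176.2] [0.717 0.218 0.662] ang 0.848 az 0.296 res 1.6 zmax 228.8
 high part [583.5  93.4 224.9]
scene lid 3149 [628.9 111.5 171.2] [0.717 0.219 0.662] ang 0.847 az 0.296 res 1.6 zmax 225.7
 high part [585.7 102.7 221.2]
paneltop 634 [427. 376.] [ 23. 179.] 87.9 medz 282.1
foot 819 [432. 411.] [296. 223.] 2.5 medz 10.6
glue [659. 251. 118.]
measure [ 409. -349.   62.]
block [388. -72.  25.]
jar [ 694. -343.   75.]
tape [816. -38.  17.]
[[[449. 384. 186.]]

 [[438. 386. 237.]]

 [[427. 402.  12.]]

 [[660. 108. 138.]]]
[119 108  93]
```

Request:
arm_command --moves '[{"hand":0,"slide":[0,0,-30],"spin":5.5},{"hand":0,"slide":[0,0,-30],"spin":0},{"hand":0,"slide":[0,0,-30],"spin":0},{"hand":0,"slide":[25,-24,0],"spin":0},{"hand":0,"slide":[25,-24,0],"spin":0},{"hand":0,"slide":[25,-24,0],"spin":0},{"hand":0,"slide":[25,-24,0],"spin":0},{"hand":0,"slide":[25,-24,0],"spin":0},{"hand":0,"slide":[25,-24,0],"spin":0},{"hand":0,"slide":[25,-24,0],"spin":0},{"hand":0,"slide":[25,-24,0],"spin":0},{"hand":0,"slide":[25,-24,0],"spin":0}]'

```text
time: 1.1
ee_pos: [402.8, -288.3, 321.1]
eef_rot: [[0.945, 0.328, -0.0], [0.328, -0.945, 0.0], [-0.0, -0.0, -1.0]]
contact_force: [0.2, -0.4, -0.2]
finger_gap: 0.2
gripper_force: 0.0
```

Request:
arm_command --moves '[{"hand":0,"slide":[25,-24,0],"spin":0},{"hand":0,"slide":[25,-24,0],"spin":0},{"hand":0,"slide":[25,-24,0],"spin":0},{"hand":0,"slide":[25,-24,0],"spin":0},{"hand":0,"slide":[25,-24,0],"spin":0},{"hand":0,"slide":[25,-24,0],"spin":0},{"hand":0,"slide":[25,-24,0],"spin":0},{"hand":0,"slide":[25,-24,0],"spin":0},{"hand":0,"slide":[25,-24,0],"spin":0},{"hand":0,"slide":[25,-24,0],"spin":0},{"hand":0,"slide":[25,-24,0],"spin":0},{"hand":0,"slide":[0,0,0],"spin":0}]'

```text
time: 2.1
ee_pos: [577.4, 54.6, 320.7]
eef_rot: [[0.943, 0.331, 0.0], [0.331, -0.943, 0.002], [0.001, -0.002, -1.0]]
contact_force: [-1.4, -0.4, 0.9]
finger_gap: -0.3
gripper_force: 0.0
```

Request:
arm_command --moves '[{"hand":0,"slide":[16,-18,0],"spin":0},{"hand":0,"slide":[16,-18,0],"spin":0},{"hand":0,"slide":[0,0,30],"spin":0},{"hand":0,"slide":[0,0,30],"spin":0},{"hand":0,"slide":[0,0,20],"spin":0},{"hand":0,"slide":[0,0,10],"spin":0},{"hand":0,"slide":[0,0,5],"spin":0},{"hand":0,"slide":[0,0,0],"spin":0}]'

```text
time: 2.77
ee_pos: [593.7, 94.1, 225.8]
eef_rot: [[0.945, 0.328, -0.001], [0.328, -0.945, -0.0], [-0.001, -0.0, -1.0]]
contact_force: [-0.7, 0.3, 0.3]
finger_gap: 0.2
gripper_force: 0.0
```

Request:
arm_command --moves '[{"hand":0,"slide":[-3.8,0,3.9],"spin":0},{"hand":0,"slide":[-3.8,0,3.9],"spin":0},{"hand":0,"slide":[-3.8,0,3.9],"spin":0},{"hand":0,"slide":[-3.8,0,3.9],"spin":0},{"hand":0,"slide":[-3.3,0,4.5],"spin":0},{"hand":0,"slide":[-3.3,0,4.5],"spin":0},{"hand":0,"slide":[-3.3,0,4.5],"spin":0},{"hand":0,"slide":[-3.3,0,4.5],"spin":0}]'

```text
time: 3.43
ee_pos: [566.7, 84.8, 192.2]
eef_rot: [[0.944, 0.329, -0.0], [0.329, -0.944, 0.0], [-0.0, -0.0, -1.0]]
contact_force: [0.3, 0.8, 1.5]
finger_gap: 0.2
gripper_force: 0.6
```

Request:
arm_command --moves '[{"hand":0,"slide":[-2.6,0,5],"spin":0},{"hand":0,"slide":[-2.6,0,5],"spin":0},{"hand":0,"slide":[-2.6,0,5],"spin":0},{"hand":0,"slide":[-2.6,0,5],"spin":0},{"hand":0,"slide":[-2,0,5],"spin":0},{"hand":0,"slide":[-2,0,5],"spin":0},{"hand":0,"slide":[-2,0,5],"spin":0},{"hand":0,"slide":[-2,0,5],"spin":0},{"hand":0,"slide":[-1,0,5],"spin":0},{"hand":0,"slide":[-1,0,5],"spin":0},{"hand":0,"slide":[-1,0,5],"spin":0},{"hand":0,"slide":[-1,0,5],"spin":0}]'

```text
time: 4.43
ee_pos: [545.8, 77.5, 132.2]
eef_rot: [[0.944, 0.329, -0.0], [0.329, -0.944, -0.0], [-0.0, 0.0, -1.0]]
contact_force: [-0.5, -0.3, 1.3]
finger_gap: 0.0
gripper_force: 0.5
```

Request:
arm_command --moves '[{"hand":0,"slide":[0,0,4],"spin":0},{"hand":0,"slide":[0,0,4],"spin":0},{"hand":0,"slide":[0,0,4],"spin":0},{"hand":0,"slide":[0,0,4],"spin":0},{"hand":0,"slide":[0,0,3],"spin":0},{"hand":0,"slide":[0,0,2],"spin":0},{"hand":0,"slide":[0,0,2],"spin":0},{"hand":0,"slide":[0,0,0],"spin":0}]'

```text
time: 5.1
ee_pos: [545.9, 77.6, 109.3]
eef_rot: [[0.944, 0.329, -0.0], [0.329, -0.944, 0.0], [-0.0, -0.0, -1.0]]
contact_force: [0.4, 1.0, -0.1]
finger_gap: 0.2
gripper_force: 0.0
```

Request:
arm_command --moves '[{"hand":0,"slide":[0,0,1],"spin":0},{"hand":0,"slide":[0,0,0.5],"spin":0},{"hand":0,"slide":[0,0,0],"spin":0}]'

```text
time: 5.35
ee_pos: [546.1, 77.6, 108.5]
eef_rot: [[0.944, 0.329, 0.0], [0.329, -0.944, 0.0], [0.0, 0.0, -1.0]]
contact_force: [-1.4, -0.2, 2.4]
finger_gap: -0.0
gripper_force: 1.4
```

Request:
arm_command --moves '[{"hand":0,"slide":[0,0,0.7],"spin":0},{"hand":0,"slide":[0,0,0],"spin":0}]'

```text
time: 5.52
ee_pos: [546.1, 77.6, 108.4]
eef_rot: [[0.944, 0.329, 0.0], [0.329, -0.944, 0.0], [0.0, 0.0, -1.0]]
contact_force: [-4.1, -0.6, 10.2]
finger_gap: 0.1
gripper_force: 5.1
```

Request:
arm_command --moves '[{"hand":0,"slide":[0,0,-15],"spin":0},{"hand":0,"slide":[0,0,-35],"spin":0},{"hand":0,"slide":[0,0,-40],"spin":0},{"hand":50,"slide":[-20,29,0],"spin":0},{"hand":50,"slide":[-20,29,0],"spin":0},{"hand":50,"slide":[-20,29,0],"spin":0},{"hand":50,"slide":[-20,29,0],"spin":0},{"hand":50,"slide":[-20,29,0],"spin":0},{"hand":50,"slide":[-20,29,0],"spin":0},{"hand":50,"slide":[-20,29,0],"spin":0},{"hand":50,"slide":[-20,29,0],"spin":0},{"hand":50,"slide":[-17,28,0],"spin":0}]'

```text
time: 6.52
ee_pos: [463.3, -227.9, 197.6]
eef_rot: [[0.945, 0.328, 0.0], [0.328, -0.945, -0.0], [0.0, 0.0, -1.0]]
contact_force: [1.3, -0.6, -0.3]
finger_gap: 50.1
gripper_force: 0.0
```

Run:
```python
from h import *
Z=np.load("top1.npz");W=Z["W"];H=W[...,2]
m=np.zeros((400,640),bool);m[170:242,335:410]=1;m&=(H>122)&(H<150)
P=W[m][:,:2];a0=np.deg2rad(19.2)
S=np.load("scene1.npz")["W"];ms=(S[...,2]>126)&(S[...,2]<145)&(abs(S[...,0]-520)<110)&(abs(S[...,1]+200)<95)
for nm,Q in(("top",P),("scene",S[ms][:,:2])):
    for a in np.deg2rad([17.5,18.3,19.2,20,21]):
        e=np.array([np.cos(a),np.sin(a)]);f=np.array([-e[1],e[0]])
        s=Q@e;t=Q@f;q=lambda v:np.percentile(v,[.3,99.7]).round(1)
        tab=s<q(s)[0]+32
        print(nm,np.rad2deg(a).round(1),"s",q(s),"t",q(t),np.ptp(q(t)).round(1),"tab t",q(t[tab]),len(Q))
im,d,W2=cloud("scene"); save("scene2.png",im)
Q=W2[190:310,290:380].reshape(-1,3);Q=Q[(Q[:,2]>90)&(abs(Q[:,0]-610)<60)&(abs(Q[:,1]-90)<50)];print("lid z",np.percentile(Q[:,2],[5,50,95]))
# panel face from top
W=Z["W"];mm=np.zeros((400,640),bool);mm[205:265,140:185]=1;mm&=(H>150)&(H<270)
F=W[mm]
for _ in range(4):
    c=F.mean(0);n=np.linalg.svd(F-c)[2][2];r=(F-c)@n;F=F[abs(r)<max(2.5,1.5*r.std())]
print("face",len(F),c.round(1),n.round(3),r.std())
```

```text
top 17.5 s [360.2 525.4] t [-415.4 -289.6] 125.8 tab t [-366.3 -345. ] 1988
top 18.3 s [355.2 520.4] t [-421.7 -296.6] 125.1 tab t [-371.3 -350.4] 1988
top 19.2 s [349.4 514.6] t [-428.8 -304.2] 124.6 tab t [-376.9 -356.3] 1988
top 20.0 s [344.3 509.6] t [-435.1 -310.3] 124.8 tab t [-381.9 -361.5] 1988
top 21.0 s [337.8 503.4] t [-442.9 -317.4] 125.5 tab t [-388.1 -367.7] 1988
scene 17.5 s [363.  528.9] t [-413.3 -286.8] 126.5 tab t [-365. -341.] 1194
scene 18.3 s [358.1 523.6] t [-419.2 -293.9] 125.3 tab t [-370.2 -346.4] 1194
scene 19.2 s [352.5 517.9] t [-426.3 -301.4] 124.9 tab t [-376.  -352.4] 1194
scene 20.0 s [347.5 513. ] t [-432.9 -307.8] 125.1 tab t [-381.  -357.6] 1194
scene 21.0 s [341.1 506.8] t [-441.1 -314.8] 126.3 tab t [-387.2 -364. ] 1194
lid z [105.75889469 108.04836358 110.58332924]
face 735 [432.7 366.5 211.6] [ 0.04   0.999 -0.005] 0.8909111276744597
```

View pics/scene2.png

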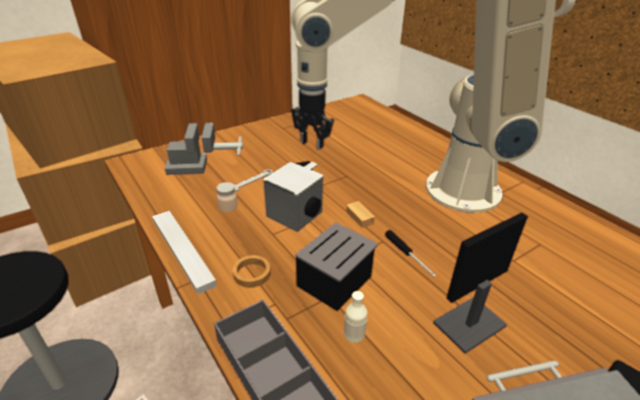

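Scene 2 shows the lid flat on the bin at (335,250) and the gripper above the flap's tab at (312,125). The depth puts the lid at z ≈ 108, so it is closed.

Request:
arm_command --moves '[{"hand":50,"slide":[4,-2,30],"spin":0},{"hand":50,"slide":[0,0,30],"spin":0},{"hand":50,"slide":[0,0,15],"spin":0},{"hand":50,"slide":[0,0,10],"spin":0},{"hand":50,"slide":[0,0,0],"spin":0},{"hand":10,"slide":[0,0,0],"spin":0},{"hand":10,"slide":[0,0,0],"spin":0},{"hand":10,"slide":[0,0,0],"spin":0},{"hand":10,"slide":[0,0,0],"spin":0},{"hand":10,"slide":[0,0,0],"spin":0},{"hand":10,"slide":[0,0,0],"spin":0}]' --force 25

```text
time: 7.48
ee_pos: [468.8, -224.6, 114.1]
eef_rot: [[0.944, 0.329, 0.004], [0.329, -0.944, -0.003], [0.002, 0.004, -1.0]]
contact_force: [0.1, -7.2, -2.0]
finger_gap: 19.3
gripper_force: 26.8
```

Request:
arm_command --moves '[{"hand":10,"slide":[0.5,1,-11],"spin":0},{"hand":10,"slide":[1,0,-11],"spin":0},{"hand":10,"slide":[2.5,0,-11],"spin":0},{"hand":10,"slide":[2.5,0,-11],"spin":0},{"hand":10,"slide":[4,0,-10.5],"spin":0},{"hand":10,"slide":[4,0,-10.5],"spin":0},{"hand":10,"slide":[5.6,0,-9.6],"spin":0},{"hand":10,"slide":[5.6,0,-9.6],"spin":0}]'

```text
time: 8.15
ee_pos: [493.3, -215.9, 198.5]
eef_rot: [[0.944, 0.329, 0.003], [0.329, -0.944, -0.002], [0.002, 0.003, -1.0]]
contact_force: [7.9, -2.9, -10.6]
finger_gap: 19.3
gripper_force: 27.6
```

Request:
arm_command --moves '[{"hand":10,"slide":[8.5,0,-7.8],"spin":0},{"hand":10,"slide":[7.5,0,-8.2],"spin":0},{"hand":10,"slide":[8.2,0,-7.4],"spin":0},{"hand":10,"slide":[8.2,0,-7.4],"spin":0},{"hand":10,"slide":[9.2,0,-6.2],"spin":0},{"hand":10,"slide":[9.2,0,-6.2],"spin":0}]'

```text
time: 8.65
ee_pos: [540.0, -199.4, 241.0]
eef_rot: [[0.944, 0.329, 0.0], [0.329, -0.944, -0.002], [-0.0, 0.002, -1.0]]
contact_force: [4.0, -6.8, -11.5]
finger_gap: 19.2
gripper_force: 30.0
```

Request:
arm_command --moves '[{"hand":10,"slide":[10.6,1,-3.8],"spin":0},{"hand":10,"slide":[10.2,0,-4],"spin":0},{"hand":10,"slide":[10.7,0,-3],"spin":0},{"hand":10,"slide":[10.7,0,-3],"spin":0},{"hand":10,"slide":[11,0,-1.5],"spin":0},{"hand":10,"slide":[11,0,-1.5],"spin":0}]'

```text
time: 9.15
ee_pos: [601.0, -178.1, 257.1]
eef_rot: [[0.944, 0.329, -0.001], [0.329, -0.944, 0.0], [-0.001, -0.001, -1.0]]
contact_force: [-4.2, -1.3, -4.3]
finger_gap: 19.2
gripper_force: 34.7
```

Request:
arm_command --moves '[{"hand":10,"slide":[11,0,0.5],"spin":0},{"hand":10,"slide":[11,0,1],"spin":0},{"hand":10,"slide":[11,0,1.7],"spin":0},{"hand":10,"slide":[11,0,2],"spin":0},{"hand":10,"slide":[0,0,0],"spin":0}]'

```text
time: 9.57
ee_pos: [644.6, -162.9, 250.8]
eef_rot: [[0.944, 0.329, 0.001], [0.329, -0.944, 0.001], [0.001, -0.001, -1.0]]
contact_force: [-0.4, 3.4, 2.5]
finger_gap: 19.6
gripper_force: 34.2
```

Run:
```python
from h import *
im,d,W2=cloud("scene"); save("scene3.png",cv2.resize(im[80:260,200:440],None,fx=2.5,fy=2.5))
```

```text
(no output)
```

View pics/scene3.png

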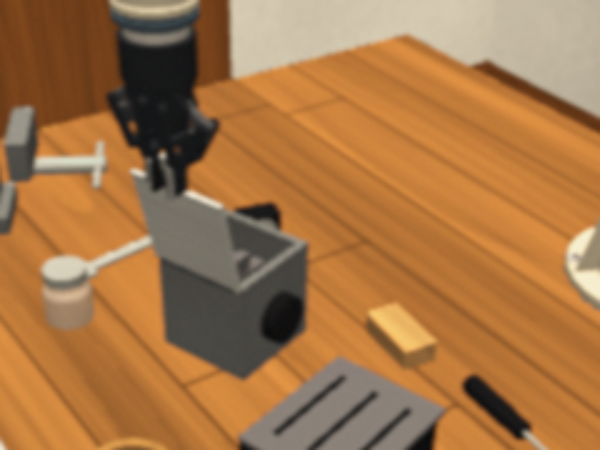

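Scene 3 shows the flap standing past vertical at about (190,225), still held by the gripper, with the box open and the grey filter tab visible at about (247,262).

Request:
arm_command --moves '[{"hand":42,"slide":[0,0,0],"spin":0},{"hand":42,"slide":[0,0,0],"spin":0},{"hand":42,"slide":[0,0,0],"spin":0},{"hand":42,"slide":[0,0,-25],"spin":0},{"hand":42,"slide":[0,0,-30],"spin":0},{"hand":42,"slide":[0,0,-30],"spin":0},{"hand":42,"slide":[-33,0,0],"spin":0},{"hand":42,"slide":[-34,0,0],"spin":0},{"hand":42,"slide":[-34,0,0],"spin":0},{"hand":42,"slide":[0,0,0],"spin":0},{"hand":42,"slide":[0,0,0],"spin":0}]'

```text
time: 10.53
ee_pos: [545.8, -198.3, 337.3]
eef_rot: [[0.945, 0.327, 0.002], [0.327, -0.945, -0.001], [0.001, 0.001, -1.0]]
contact_force: [0.8, 0.3, 0.4]
finger_gap: 42.1
gripper_force: 0.0
```

Run:
```python
from h import *
im,d,W=cloud("scene")
np.savez("scene4.npz",im=im,d=d,W=W)
e=np.array([.944,.329]);f=np.array([-.329,.944])
s=W[...,:2]@e-453.5;t=W[...,:2]@f+365.5;z=W[...,2]
m=(abs(s)<49)&(abs(t)<49)&(z>30)&(z<128)
for a,b in((30,80),(80,96),(96,112),(112,125)):
    k=m&(z>a)&(z<b);print(a,b,k.sum(),*(np.percentile(v[k],[2,50,98]).round(1) if k.any() else '' for v in (s,t,z)))
k=(s>55)&(s<130)&(abs(t)<70)&(z>150)&(z<300);P=np.stack([s[k],t[k],z[k]],1)
for _ in range(4):
    c=P.mean(0);n=np.linalg.svd(P-c)[2][2];r=(P-c)@n;P=P[abs(r)<max(3,1.5*r.std())]
print("flap",len(P),c,n)
im,d,W=cloud("top");s=W[...,:2]@e-453.5;t=W[...,:2]@f+365.5;z=W[...,2]
m=(abs(s)<49)&(abs(t)<49)&(z>95)&(z<125);print("top",m.sum(),*(np.percentile(v[m],[2,50,98]).round(1) if m.any() else '' for v in (s,t,z)))
```

```text
30 80 1 [-12.2 -12.2 -12.2] [5.3 5.3 5.3] [78.7 78.7 78.7]
80 96 47 [-48.  -30.3  -5.9] [-4.1  6.7 10.2] [81.2 88.4 93.7]
96 112 21 [-22.9 -12.9   0.7] [-2.   7.7  9.7] [ 98.1 104.4 111.1]
112 125 20 [-20.2 -10.5   0.2] [-6.1  5.   9.6] [112.4 114.5 115.9]
flap 1005 [ 81.4391432    4.05358765 208.21633075] [-0.97832727 -0.00415076  0.20702302]
top 53 [-43.9 -11.   47.9] [-7.5  0.8 43.6] [ 97.1 112.9 121.2]
```

Request:
arm_command --moves '[{"hand":42,"slide":[2,-1.7,35],"spin":0},{"hand":42,"slide":[0,0,38],"spin":0},{"hand":42,"slide":[0,0,38],"spin":0},{"hand":42,"slide":[0,0,38],"spin":0},{"hand":42,"slide":[0,0,35],"spin":0},{"hand":42,"slide":[0,0,25],"spin":0},{"hand":42,"slide":[0,0,20],"spin":0},{"hand":42,"slide":[0,0,10],"spin":0},{"hand":42,"slide":[0,0,4],"spin":0},{"hand":42,"slide":[0,0,0],"spin":0},{"hand":42,"slide":[0,0,0],"spin":0}]'

```text
time: 11.55
ee_pos: [549.4, -195.2, 94.4]
eef_rot: [[0.944, 0.329, 0.001], [0.329, -0.944, -0.0], [0.001, 0.001, -1.0]]
contact_force: [-0.3, -0.5, 0.3]
finger_gap: 42.3
gripper_force: 0.0
```

Request:
arm_command --moves '[{"hand":5,"slide":[0,0,0],"spin":0},{"hand":5,"slide":[0,0,0],"spin":0},{"hand":5,"slide":[0,0,0],"spin":0},{"hand":5,"slide":[0,0,0],"spin":0},{"hand":5,"slide":[0,0,0],"spin":0},{"hand":5,"slide":[0,0,0],"spin":0}]' --force 40

```text
time: 12.05
ee_pos: [549.4, -195.5, 94.8]
eef_rot: [[0.945, 0.328, 0.002], [0.328, -0.945, -0.001], [0.002, 0.002, -1.0]]
contact_force: [0.0, -0.4, 6.9]
finger_gap: 12.8
gripper_force: 40.1
```

Request:
arm_command --moves '[{"hand":5,"slide":[0,0,-6],"spin":0},{"hand":5,"slide":[0,0,-10],"spin":0},{"hand":5,"slide":[0,0,-14],"spin":0},{"hand":5,"slide":[0,0,-15],"spin":0},{"hand":5,"slide":[0,0,-15],"spin":0},{"hand":5,"slide":[0,0,-18],"spin":0},{"hand":5,"slide":[0,0,-20],"spin":0},{"hand":5,"slide":[0,0,-20],"spin":0},{"hand":5,"slide":[0,0,-20],"spin":0},{"hand":5,"slide":[0,0,-18],"spin":0},{"hand":5,"slide":[0,0,-14],"spin":0},{"hand":5,"slide":[0,0,0],"spin":0}]'

```text
time: 13.05
ee_pos: [549.6, -195.6, 267.4]
eef_rot: [[0.944, 0.328, 0.005], [0.328, -0.945, -0.002], [0.004, 0.003, -1.0]]
contact_force: [0.8, -0.3, -2.1]
finger_gap: 13.1
gripper_force: 39.1
```

Run:
```python
from h import *
im,d,W2=cloud("scene"); save("scene5.png",cv2.resize(im[60:260,200:440],None,fx=2.5,fy=2.5)); print(env.sense()["ee_pos"])
```

```text
[ 548.96369063 -195.28906136  265.4249692 ]
```

View pics/scene5.png

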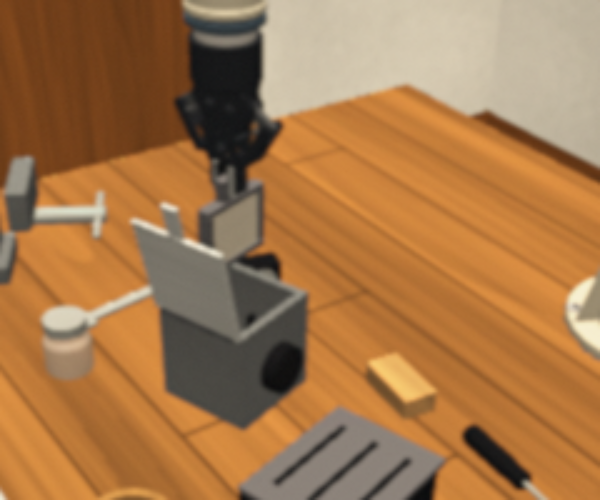

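Scene 5 shows the filter plate hanging upright from the gripper at about (235,220), clear of the box. The flap stays open at (190,275).

Request:
arm_command --moves '[{"hand":5,"slide":[-20,0,0],"spin":0},{"hand":5,"slide":[-30,0,0],"spin":0},{"hand":5,"slide":[0,0,0],"spin":7.15},{"hand":5,"slide":[0,0,0],"spin":7.15},{"hand":5,"slide":[0,0,0],"spin":7.15},{"hand":5,"slide":[-6,-20,0],"spin":0},{"hand":5,"slide":[-6,-30,0],"spin":0},{"hand":5,"slide":[-6,-30,0],"spin":0},{"hand":5,"slide":[-6,-30,0],"spin":0},{"hand":5,"slide":[-6,-30,0],"spin":0},{"hand":5,"slide":[-6,-30,0],"spin":0},{"hand":5,"slide":[-6,-30,0],"spin":0}]'

```text
time: 14.1
ee_pos: [465.7, -8.7, 262.4]
eef_rot: [[0.999, -0.04, -0.002], [-0.04, -0.999, 0.0], [-0.002, -0.0, -1.0]]
contact_force: [1.0, -1.0, -1.5]
finger_gap: 13.5
gripper_force: 39.3
```

Request:
arm_command --moves '[{"hand":5,"slide":[-6,-30,0],"spin":0},{"hand":5,"slide":[-6,-30,0],"spin":0},{"hand":5,"slide":[-6,-30,0],"spin":0},{"hand":5,"slide":[-6,-30,0],"spin":0},{"hand":5,"slide":[-6,-30,0],"spin":0},{"hand":5,"slide":[-6,-30,0],"spin":0},{"hand":5,"slide":[-6,-30,0],"spin":0},{"hand":5,"slide":[-6,-20,5],"spin":0},{"hand":5,"slide":[-6,-20,5],"spin":0},{"hand":5,"slide":[0,0,5],"spin":0},{"hand":5,"slide":[0,0,0],"spin":0}]'

```text
time: 15.02
ee_pos: [421.6, 242.0, 246.6]
eef_rot: [[0.999, -0.037, -0.003], [-0.037, -0.999, -0.002], [-0.003, 0.002, -1.0]]
contact_force: [-0.3, -0.5, -1.2]
finger_gap: 12.8
gripper_force: 39.4
```

Run:
```python
from h import *
im,d,W=cloud("scene"); im2,d2,W2=cloud("top"); np.savez("l.npz",W=W,W2=W2)
a=cv2.resize(im[150:350,360:640],(560,400));b=cv2.resize(im2[180:300,100:268],(560,400));b=b[:, :]
save("s6.png",np.hstack([a[:, :400],b[:, :400]]))
s=env.sense();p=s["ee_pos"];print(p.round(1),s["eef_rot"].round(4).tolist())
e=np.array([.999,-.04]);n=np.array([.04,.999])
for nm,w in(("scene",W),("top",W2)):
    u=(w[...,:2]-p[:2])@e;v=(w[...,:2]-p[:2])@n;z=w[...,2]
    m=(abs(u)<70)&(abs(v)<14)&(z>110)&(z<p[2]-10)
    print(nm,m.sum(),*(np.percentile(k[m],[1,50,99]).round(1) if m.any() else'' for k in(u,v,z)))
    P=w[m]
    if len(P)>60:
        for _ in range(4):
            c=P.mean(0);N=np.linalg.svd(P-c)[2][2];r=(P-c)@N;P=P[abs(r)<max(2,1.5*r.std())]
        print(c.round(1),N.round(3),len(P))
```

```text
[422.5 241.2 247.7] [[0.9992, -0.0393, -0.0015], [-0.0393, -0.9992, -0.0012], [-0.0014, 0.0013, -1.0]]
scene 845 [-52.2   5.1  44.6] [-6.2  7.2 10.3] [162.  199.5 237.2]
[418.8 248.8 199. ] [ 0.035  0.999 -0.005] 599
top 58 [16.1 31.1 43. ] [-8.9 -6.6 -0.3] [162.3 199.4 236.6]
```

View pics/s6.png

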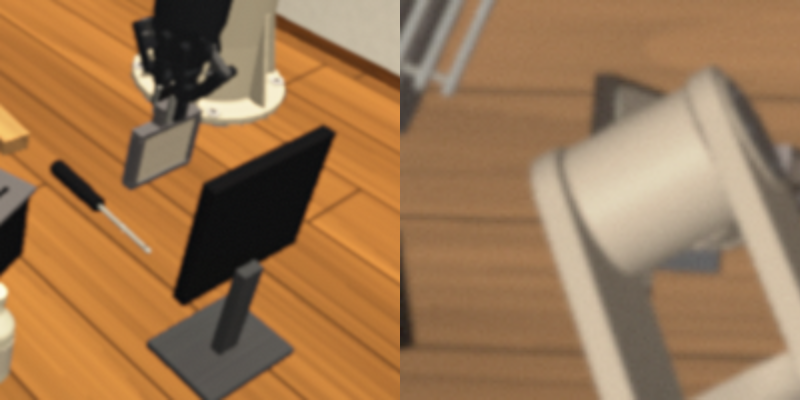

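View s6 shows the filter at about (160,150) in the left half, upright and parallel to the panel at (255,215). The depth fit gives a face normal of (0.035, 0.999) against the panel's (0.04, 0.999). I'll now move in.

Request:
arm_command --moves '[{"hand":5,"slide":[0.5,-10,-0.5],"spin":0},{"hand":5,"slide":[0.5,-12,-0.5],"spin":0},{"hand":5,"slide":[0.5,-12,-0.5],"spin":0},{"hand":5,"slide":[0.5,-12,-0.5],"spin":0},{"hand":5,"slide":[0.5,-12,-0.5],"spin":0},{"hand":5,"slide":[0.5,-10,0],"spin":0},{"hand":5,"slide":[0.5,-8,0],"spin":0},{"hand":5,"slide":[0.5,-4.5,0],"spin":0},{"hand":5,"slide":[0,0,0],"spin":0},{"hand":5,"slide":[0,0,0],"spin":0},{"hand":5,"slide":[0,0,0],"spin":0},{"hand":5,"slide":[0,0,0],"spin":0}]'

```text
time: 16.12
ee_pos: [430.1, 321.7, 250.9]
eef_rot: [[0.999, -0.04, -0.0], [-0.04, -0.999, -0.0], [-0.0, 0.0, -1.0]]
contact_force: [-0.3, 0.4, -1.2]
finger_gap: 13.3
gripper_force: 39.4
```

Run:
```python
from h import *
im,d,W=cloud("scene"); save("s7.png",im)
s=env.sense();p=s["ee_pos"];print(p.round(1),s["joint_vel"].round(4),s["contact_force"])
e=np.array([.999,-.04]);n=np.array([.04,.999])
w=W;u=(w[...,:2]-[427.5,366.6])@e;v=(w[...,:2]-[427.5,366.6])@n;z=w[...,2]
for nm,m in(("filter",(abs(u)<75)&(v<-25)&(v>-60)&(z>130)&(z<235)),("panel back",(abs(u)<110)&(v<30)&(v>13)&(z>110)&(z<290))):
    print(nm,m.sum(),*(np.percentile(k[m],[1,50,99]).round(1) for k in(u,v,z)))
```

```text
[430.1 321.8 251. ] [ 0.0017 -0.0007 -0.0004  0.0011 -0.0003  0.0021] [ 0.45636136  0.59173535 -1.50186848]
filter 357 [-41.9  45.2  50.6] [-52.5 -39.  -35.8] [167.7 209.5 234.4]
panel back 3066 [-85.4  13.4  90.1] [13.7 19.1 26.5] [127.1 215.3 285.6]
```

View pics/s7.png

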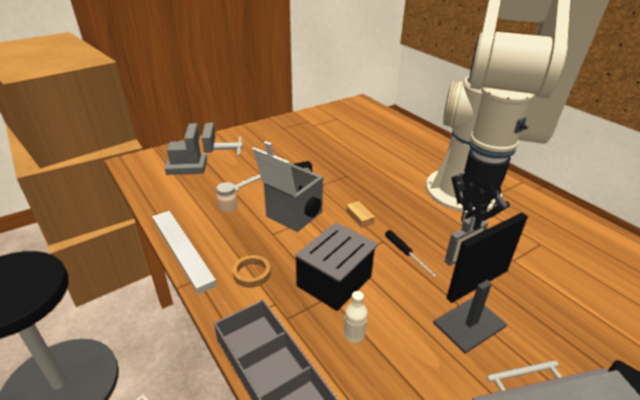

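The final view shows the filter held in front of the panel at about (462,242). The lid is closed at (335,250), the flap is open at (282,165), and the bystanders have not moved.

```bash
python3 -c "
from rig import env
print(env.close_job())"
```

```text
the job is handed in; nothing more can be done
None
```

The job is handed in: the bin lid is fully closed, the flap is left open at about 1.8 rad, and the filter is held still, upright and square to the light, about 37 mm from the middle of the panel's face.

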